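# Fish a bearing washer out from under a low cover and seat it on its stops

## Task

A flat bearing washer has slid back under the clear cover of the blue parts tray, where no finger fits. Take the red-handled hook by its handle, feel its bent tip in over the washer and down into the washer's hole, draw the washer out until you feel it seat against the two brass pegs on the tray's open front, keep it there for about a second with a steady pull of 5 to 10 newtons, then stand the hook back on the bench, away from the washer, which stays lying flat in front of the cover. Never press on the tray or its cover with over 20 newtons nor on the washer with over 15, do not touch the washer with the gripper, and leave the cup and the ball bearing where they stand.

Things in the scene. Friction and masses are not known exactly. Their poses are not given: they have to be found in the camera images.
- tray: Fixed blue tray. Origin: on its floor, mid front edge of the cover; +x in under the cover, y left, z up. Floor 82 mm wide, 10 to 18 above the bench. x -120 to 0 mm: flat apron with two rigid stop pegs, 8 thick, 6.5 high, at y = +-20 and an unmeasured x (-100 to -64). x 0 to 110: channel 66 wide between 8 mm rails, far end shut, under a rigid clear cover, underside 23.8 above the floor, top 35.
- ring: Washer to fish out: flat steel ring, 60 mm outside, 7 thick, 0.06 to 0.12 kg, hole 24 to 34 across as the hook meets it. Starts flat on the tray floor in the channel, centre 48 to 62 mm behind the cover's front edge. Seated on the pegs, its centre is 28 mm behind their line; they stop it rigidly, and free it slides at under 1.5 N. Origin: centre of its underside, z up.
- hook: Bent hook, 0.12 kg, standing by itself on the bench. Red grip block 50 (x) by 18 (y) by 42 mm high; from it a steel rod, 6 thick, axis 12 above the underside, runs along +x to x = 92, then is bent straight down to underside level: 15 tall from tip to rod top, so only 1.8 mm of height is spare over the washer under the cover. Origin: centre of the block's underside, z up.
- hook_tip (a point): Lowest point of the hook's bent-down tip: 92 mm ahead of the hook's origin along its x axis, at z = 0 of the hook.
- cup: Bystander: aluminium cup, 67 mm wide, 58 mm high, standing on the bench to the right of the tray. Origin: centre of its underside.
- bearing: Bystander: ball bearing, 47 mm diameter, 14 mm high, lying on the bench to the left of the tray. Origin: centre of its underside.

How it is judged (in metres and radians):
On the way, in this order (a step that is already met when the one before it is completed fails the run):
1. the hook's tip is down in the hole of the washer while the washer is still under the cover (tip within 16 mm of the washer's axis, less than 5 mm above its underside) (horizontal distance between hook_tip and ring below 0.016 m and z of hook_tip in the frame of ring below 0.005 m and x of ring in the frame of tray above 0.035 m), for 0.1 s.
2. the washer, out from under the cover, is pulled against the pegs by the hook with a steady 4 to 11 N for 0.5 s, at rest (contact force between hook and ring between 4 and 11 N and x of ring in the frame of tray below -0.031 m and linear speed of ring below 0.01 m/s and horizontal distance between hook_tip and ring below 0.02 m), for 0.5 s.
At the end, for the whole second after the job is handed in: the washer lies flat and still on the tray's open front, its whole disc in front of the cover's edge (centre 31 to 82 mm in front of the cover's edge); the hook stands upright and still on the bench, its tip over 35 mm from the washer's centre (x of ring in the frame of tray between -0.082 and -0.031 m and z of ring in the frame of tray between -0.003 and 0.003 m and angle between ring's own z axis and vertical below 0.1 rad and linear speed of each of ring, hook below 0.02 m/s and height (world z) of each of hook, hook_tip below 0.006 m and angle between hook's own z axis and vertical below 0.15 rad and horizontal distance between hook_tip and ring above 0.035 m); the robot touches nothing.
It fails at once if the hook presses on the tray or its cover with over 20 N (contact force between hook and tray above 20 N).
It fails at once if the hook presses on the washer with over 15 N (contact force between hook and ring above 15 N).
It fails at once if the gripper touches the washer (contact force between any of the fingers, the arm and ring above 0.3 N).
It fails at once if the cup or the ball bearing is moved by over 15 mm (distance of any of cup, bearing from where it was at the start of the episode above 0.015 m).
It also fails if it takes over 72 s, if anything falls off the work surface, if the arm or the gripper's body presses on something with over 40 N, if the wrist force passes 120 N, or if a joint passes its speed limit or range.

## Robot

A 6-joint arm with a two-finger parallel gripper is mounted at the origin on a cart in front of the work surface, level with it; the furniture and walls round the work are solid. World frame = base frame: x ahead of the robot, y to its left, z up, the work surface at z = 0. Lengths are in mm, angles in rad, forces in N, time in s.
With the tool pointing down it reaches from about 300 to 950 mm from the base axis. Payload 3.1 kg.
Tool frame: the origin (TCP) lies midway between the tips of the shut fingers; the grasp point (between the pads) lies robot.pinch_z behind it (robot.pinch_z is the distance from the TCP to the grasp point, in mm); z points along the fingers, y is the line along which they close (so a half turn about z gives the same grasp; the last joint's range is limited). The gripper opens to 85 mm and grips with 20 to 120 N. Pads are 22 mm wide; open, the fingers measure 114 mm over their backs; the gripper's body (76 mm by 85 mm) begins 54 mm behind the grasp point. The pads swing forward as they close: fully open they stand 13 mm farther back than shut.
Start: joints at [1.18, 0.308, 1.634, -0, 1.2, -0.07], TCP at [197.105, 593.112, 231.272] pointing down, gripper open.
Joint ranges: [-3.06, 3.06], [-0.79, 1.96], [0.05, 2.63], [-1.19, 4.34], [0.05, 2.64], [-2.94, 2.94]. Speed limits (rad/s): [2.79, 2.79, 3.14, 3.14, 3.14, 3.14].

## Interface

Orientations are given as a unit quaternion [w, x, y, z].
In Python, from bench import robot gives the robot as it stands.
- The arm moves only by the tool step_arm, never from a script. Its argument "commands" is text: rows parted by semicolons, each of 5 numbers parted by spaces: the gripper command: -1 is fully open, 1 is shut, values between are in proportion, then the shift along the tool's x, y, z in cm, then the turn about the tool's z in degrees. A call has exactly 10 rows; each row shifts and turns the commanded pose from where the row before left it, along the tool's axes as they then stand; what a row does not reach is not made up. A row lasts 1/10 s, in which the tool goes at most 50 mm and 8.59 degrees, less where a joint would pass 70% of its speed; a pose out of reach is approached as far as the arm can. A call with a gripper value outside its range is refused whole. The fingers move at their own pace and stop on an object; the grip force is fixed at half the most. Time passes only in rows, so rows that do not move let the fingers close, or fill a call up. It gives the time, the measured TCP pose, the force, the opening and the grip force at its end, in the units of the state.
- robot.get_obs(): the state, without advancing time (a new reading comes with each control period).
- robot.capture(name): name is "scene" or "top" or "wrist"; returns the picture (420x560x3 uint8, blue, green, red); there is no depth.
- robot.camera_model(name): a dict with "vfov" (degrees; the focal length in pixels is half the picture's height over the tangent of half this angle, whatever the lens; pixels are square), "cx", "cy" (the principal point, pixels), "extrinsics" (4x4, takes a point from world to camera coordinates); the wrist camera has in their place "tool_from_camera" (4x4, takes a point from camera to tool coordinates, whose origin is the TCP and whose axes are the flange's). Camera axes: x right, y up, looking along -z (the intrinsics and any distortion apply to the point x, -y, -z); pixel columns grow to the right and rows downward; lengths in mm; the calibration is good to about 2 mm. A picture is of the moment at which its call begins: read the wrist's pose just before it. camera_model takes no time and is no camera call.
- robot.close_job(): hands the job in; it is judged then, once.
The state is a dict: "clock": time; "joints": joint angles; "joint_velocities": joint speeds; "effort": joint torques, N m; "ee_pos": TCP position; "tcp_rot": TCP orientation; "contact_force": force on the tool from outside, world axes, zero at the start; "ft_torque": the same for the moment, N m; "gripper_width": opening from 0.0 (shut) to 1.0 (fully open); "grasp_force": force on a finger pad.
Only numpy, scipy, OpenCV 4.12 (cv2) and the standard library are available. Lean on these libraries where they do the work, as an engineer would, in place of code of your own. Each camera call takes 0.05 s, during which the arm holds its last target. There are 200 camera calls.

## Working session

There is one attempt and no reset: what is moved stays moved. The work goes in short steps, Python scripts to look and compute and a tool call to move; the robot and the scene stay as the last step left them, time stands still between calls to the robot, and variables do not carry over. Pictures are saved under pics/ and viewed, at most 10 in all, crops included, and the job is handed in when it is done.

Besides the shell and the picture viewer there is one more tool, called by a JSON object that holds its "name" and its "arguments", one argument or row to a line. step_arm: Moves the arm, as the interface text tells. Its arguments: {"type":"object","properties":{"commands":{"type":"string"}},"required":["commands"]}

```bash
mkdir -p pics; cat > h.py <<'E'
import numpy as np, cv2
from bench import robot
from scipy.spatial.transform import Rotation as R
def pose():
    o=robot.get_obs(); q=o['tcp_rot']; T=np.eye(4); T[:3,:3]=R.from_quat([q[1],q[2],q[3],q[0]]).as_matrix(); T[:3,3]=o['ee_pos']; return T
def cam(name):
    """returns image, model, world_from_camera"""
    T=pose(); m=robot.camera_model(name); im=robot.capture(name)
    W=T@np.array(m['tool_from_camera']) if name=='wrist' else np.linalg.inv(np.array(m['extrinsics']))
    return im,m,W
def rays(px,m,W):
    px=np.atleast_2d(px).astype(float); f=210/np.tan(np.radians(m['vfov'])/2)
    K=np.array([[f,0,m['cx']],[0,f,m['cy']],[0,0,1]])
    d=m.get('distortion'); d=None if d is None else np.array(d,float)
    u=cv2.undistortPoints(px[:,None],K,d)[:,0]
    return W[:3,3],np.c_[u[:,0],-u[:,1],-np.ones(len(u))]@W[:3,:3].T
def onz(px,m,W,z):
    c,d=rays(px,m,W); return c+d*((z-c[2])/d[:,2])[:,None]
def proj(P,m,W):
    f=210/np.tan(np.radians(m['vfov'])/2); q=(np.atleast_2d(P)-W[:3,3])@W[:3,:3]
    return np.c_[m['cx']+f*q[:,0]/-q[:,2], m['cy']+f*q[:,1]/q[:,2]]
E
python3 - <<'E'
from h import *
print(robot.pinch_z, robot.get_obs())
ims=[]
for n in ['scene','top','wrist']:
    im,m,W=cam(n); cv2.imwrite(f'pics/{n}0.png',im); ims.append(im); print(n,{k:v for k,v in m.items() if k not in('extrinsics',)}); print(W.round(3))
E
```

```text
18.700000000000003 {'clock': 0.0, 'joints': array([ 1.18026698e+00,  3.09006765e-01,  1.63521335e+00, -3.23546958e-05,
        1.19971178e+00, -6.97019568e-02]), 'joint_velocities': array([ 0.00012977, -0.00037656, -0.00040644, -0.00044553,  0.00223389,
        0.00071302]), 'effort': array([ 1.34416969e-03, -4.15247226e+01, -2.76671040e+01, -3.34651577e-05,
        1.01685713e-02,  1.06405568e-05]), 'ee_pos': array([196.81051109, 592.31855992, 230.03322891]), 'tcp_rot': array([-2.52106870e-04,  1.59720688e-01,  9.87161554e-01, -1.14222697e-03]), 'contact_force': array([ 0.0309072 ,  0.01295523, -0.28125084]), 'ft_torque': array([-0.06435983,  0.02458915,  0.01491626]), 'grasp_force': 0.0, 'gripper_width': 0.9983900395258524}
scene {'vfov': 56.89513046830799, 'cx': 278.0081055964682, 'cy': 210.64953402582628}
[[-8.45000e-01  4.14000e-01 -3.39000e-01  2.84820e+02]
 [-5.35000e-01 -6.40000e-01  5.52000e-01  5.60875e+02]
 [ 1.20000e-02  6.47000e-01  7.62000e-01  6.74810e+02]
 [ 0.00000e+00  0.00000e+00  0.00000e+00  1.00000e+00]]
top {'vfov': 55.16874171593294, 'cx': 279.4578911933629, '
[... 212 characters left out ...]
0e+00  0.00000e+00  1.00000e+00]]
wrist {'vfov': 60.31308033718735, 'cx': 281.982634873183, 'cy': 211.50436792061467, 'tool_from_camera': array([[-9.64259336e-05,  9.66013630e-01,  2.58491118e-01,
         6.47066580e+01],
       [ 9.99999953e-01,  1.68592203e-04, -2.57016325e-04,
         3.61387440e-01],
       [-2.91860860e-04,  2.58491081e-01, -9.66013600e-01,
        -1.41421569e+02],
       [ 0.00000000e+00,  0.00000000e+00,  0.00000000e+00,
         1.00000000e+00]])}
[[ 3.15000e-01 -9.17000e-01 -2.45000e-01  1.35631e+02]
 [ 9.49000e-01  3.04000e-01  8.30000e-02  6.13431e+02]
 [-2.00000e-03 -2.58000e-01  9.66000e-01  3.71589e+02]
 [ 0.00000e+00  0.00000e+00  0.00000e+00  1.00000e+00]]
```

View pics/top0.png

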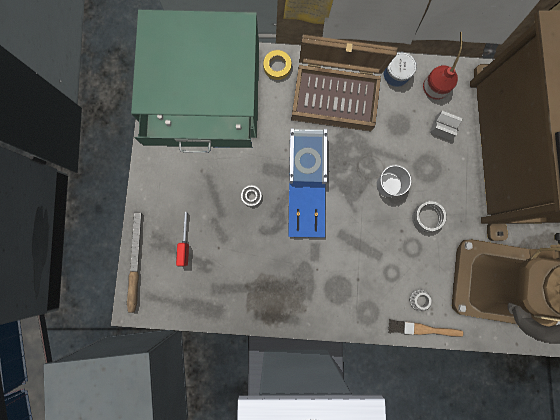

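View pics/scene0.png

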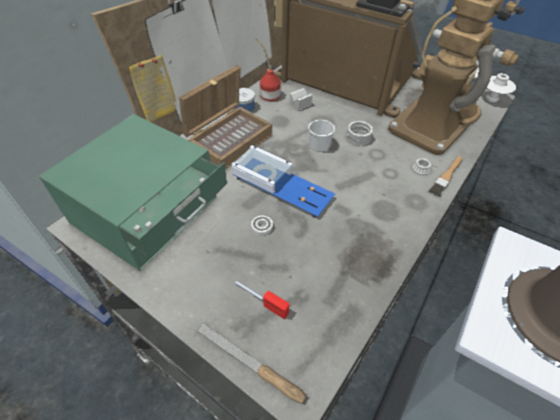

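The top view shows the hook with its red block near (182,253) and rod tip near (186,212). The tray's apron runs from (289,238) to (326,185), with the washer near (308,160), the pegs at (298,213) and (316,213), the cup at (395,180) and the bearing at (251,196). The scene view agrees with this.

```bash
python3 - <<'E'
from h import *
def tri(a,b):
    (c1,d1),(c2,d2)=a,b
    A=np.zeros((3,3));v=np.zeros(3)
    for c,d in((c1,d1[0]),(c2,d2[0])):
        d=d/np.linalg.norm(d);P=np.eye(3)-np.outer(d,d);A+=P;v+=P@c
    x=np.linalg.solve(A,v); r=[np.linalg.norm(np.cross(x-c,d[0]/np.linalg.norm(d[0]))) for c,d in((c1,d1),(c2,d2))]
    return x,r
D={}
for n in ['top','scene']:
    im,m,W=cam(n); hsv=cv2.cvtColor(im,cv2.COLOR_BGR2HSV)
    red=((hsv[...,0]<8)|(hsv[...,0]>172))&(hsv[...,1]>150)&(hsv[...,2]>90)
    blue=(abs(hsv[...,0].astype(int)-110)<12)&(hsv[...,1]>140)
    roi=np.zeros_like(red); 
    if n=='top': roi[200:300,150:220]=1
    else: roi[260:340,240:310]=1
    r=(red&roi).astype(np.uint8)
    br=((hsv[...,2]>210)&(hsv[...,1]<40))
    b=(blue).astype(np.uint8)
    if n=='top': b[:,:280]=0;b[:,340:]=0;b[:110]=0
    else: b[:,:220]=0;b[:140]=0;b[230:]=0; b[:,350:]=0
    cs=max(cv2.findContours(r,0,2)[0],key=cv2.contourArea); q=cv2.minAreaRect(cs); print(n,'red',q)
    cb=max(cv2.findContours(cv2.morphologyEx(b,3,np.ones((5,5))),0,2)[0],key=cv2.contourArea); qb=cv2.minAreaRect(cb); print('blue',qb,cv2.boxPoints(qb).round(1).tolist())
    D[n]=(m,W,q,cb)
    cen=rays(q[0],m,W); D[n+'c']=cen
    if n=='top':
        print('red corners z42',onz(cv2.boxPoints(q),m,W,42).round(1).tolist())
        print('apron z14',onz(cv2.boxPoints(qb),m,W,14).round(1).tolist())
        for nm,p,z in(('tip',(186,212),12),('pegL',(298,213),20),('pegR',(316,213),20),('ring',(308,160),20),('cup',(395,180),58),('bearing',(251,196),14)): print(nm,onz(p,m,W,z).round(1))
        cv2.imwrite('pics/tc.png',cv2.resize(np.hstack([im[120:250,270:350],im[200:280,150:230][:80].repeat(1,0) if 0 else cv2.copyMakeBorder(im[195:275,150:230],0,50,0,0,0)]),None,fx=4,fy=4,interpolation=2))
print('red triang',tri(D['topc'],D['scenec']))
E
```

```text
top red ((180.0, 254.0), (22.0, 8.0), 90.0)
blue ((306.5, 209.0), (54.0, 35.0), 90.0) [[289.0, 182.0], [324.0, 182.0], [324.0, 236.0], [289.0, 236.0]]
red corners z42 [[481.9, 292.5, 42.0], [481.9, 275.4, 42.0], [435.3, 274.0, 42.0], [435.3, 291.0, 42.0]]
apron z14 [[620.4, 49.2, 14.0], [620.7, -30.0, 14.0], [498.7, -28.4, 14.0], [498.6, 49.5, 14.0]]
tip [[552.  279.8  12. ]]
pegL [[549.4  29.6  20. ]]
pegR [[549.4 -10.5  20. ]]
ring [[670.    6.3  20. ]]
cup [[ 617.3 -177.9   58. ]]
bearing [[588.2 134.7  14. ]]
scene red ((275.7808837890625, 304.05059814453125), (29.573942184448242, 15.369970321655273), 32.0053825378418)
blue ((302.20001220703125, 193.1000213623047), (55.90169906616211, 27.72724151611328), 26.56505012512207) [[271.0, 193.0], [283.3999938964844, 168.1999969482422], [333.3999938964844, 193.1999969482422], [321.0, 218.0]]
red triang (array([457.19045901, 285.03836046,  31.7850766 ]), [np.float64(1.4889530441805707), np.float64(1.4889530441805618)])
```

View pics/tc.png

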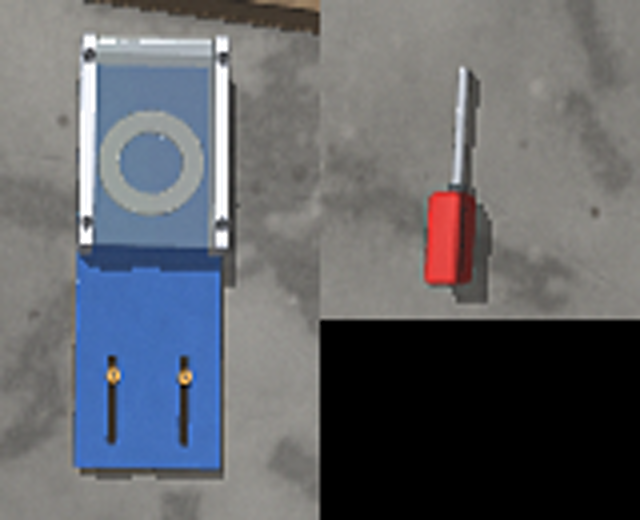

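{"name": "step_arm", "arguments": {
  "commands": "-1 -3.8 -2.36 0 0;-1 -3.8 -2.36 0 0;-1 -3.8 -2.36 0 0;-1 -3.8 -2.36 0 0;-1 -3.8 -2.36 0 0;-1 -3.8 -2.36 0 0;-1 -3.8 -2.36 0 0;-1 -3.8 -2.36 0 0;-1 -3.8 -2.36 0 0;-1 0 0 0 -8.2"
}}

```text
clock: 1.25
ee_pos: [458.0, 279.7, 231.5]
tcp_rot: [0.001, 0.09, 0.996, -0.001]
contact_force: [-0.9, 0.4, 0.1]
gripper_width: 0.999
grasp_force: 0.0
```

{"name": "step_arm", "arguments": {
  "commands": "-1 0 0 0 -8.2;-1 0 0 0 0;-1 0 0 0 0;-1 0 0 0 0;-1 0 0 0 0;-1 0 0 0 0;-1 0 0 0 0;-1 0 0 0 0;-1 0 0 0 0;-1 0 0 0 0"
}}

```text
clock: 2.25
ee_pos: [454.7, 283.7, 231.3]
tcp_rot: [-0.0, 0.017, 1.0, -0.0]
contact_force: [-0.3, -0.1, -0.2]
gripper_width: 0.998
grasp_force: 0.0
```

```bash
python3 - <<'E'
from h import *
print(pose().round(3), robot.get_obs()['clock'])
im,m,W=cam('wrist'); cv2.imwrite('pics/w1.png',im); np.savez('w1.npz',W=W)
E
```

```text
[[-9.99000e-01  3.50000e-02 -0.00000e+00  4.54681e+02]
 [ 3.50000e-02  9.99000e-01 -0.00000e+00  2.83703e+02]
 [ 0.00000e+00 -0.00000e+00 -1.00000e+00  2.31283e+02]
 [ 0.00000e+00  0.00000e+00  0.00000e+00  1.00000e+00]] 2.25
```

View pics/w1.png

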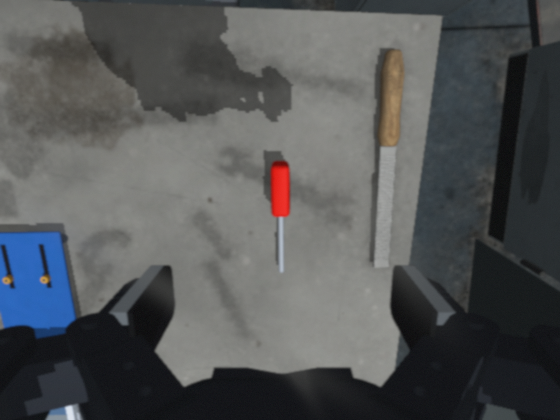

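The wrist view shows the hook nearly upright in the picture, with the red block around (281,190) and the rod tip at (281,271). The tray apron is at the left edge.

```bash
cat >> h.py <<'E'
def red(im):
    hsv=cv2.cvtColor(im,cv2.COLOR_BGR2HSV)
    r=(((hsv[...,0]<8)|(hsv[...,0]>172))&(hsv[...,1]>150)&(hsv[...,2]>70)).astype(np.uint8)
    c=max(cv2.findContours(r,0,2)[0],key=cv2.contourArea); return c[:,0]
E
python3 - <<'E'
from h import *
im=cv2.imread('pics/w1.png'); W=np.load('w1.npz')['W']; m=robot.camera_model('wrist')
c=red(im); x,y,w,h=cv2.boundingRect(c); print(x,y,w,h)
hsv=cv2.cvtColor(im,cv2.COLOR_BGR2HSV)
print('V rows col 281',hsv[155:225:3,281].tolist())
print('front edge z42,z0',onz([[281,y+h]],m,W,42),onz([[281,y+h]],m,W,0))
print('back z42,0',onz([[281,y]],m,W,42),onz([[281,y]],m,W,0))
for r in (168,180,190,200,210):
    cc=np.where((c[:,1]==r))[0]; print(r,np.sort(c[cc,0]))
for r in (225,240,255,265): 
    row=im[r,268:294].astype(int).sum(1); k=np.where(row>np.median(row)+40)[0]+268; print(r,k, onz([[k.mean() if len(k) else 0,r]],m,W,15).round(1))
print('y',onz([[281,190]],m,W,42)); print('tip',onz([[281,271]],m,W,14))
E
```

```text
270 161 20 56
V rows col 281 [[30, 6, 90], [38, 12, 83], [1, 164, 95], [1, 233, 104], [1, 230, 184], [1, 218, 230], [1, 216, 233], [1, 216, 233], [2, 218, 233], [1, 214, 234], [1, 213, 235], [1, 214, 234], [1, 213, 235], [1, 215, 234], [1, 215, 234], [1, 213, 235], [1, 214, 234], [1, 216, 234], [1, 213, 235], [1, 212, 235], [0, 198, 219], [112, 20, 190], [107, 26, 194], [106, 25, 194]]
front edge z42,z0 [[483.94059101 282.01445114  42.        ]] [[495.85793983 281.48741639   0.        ]]
back z42,0 [[430.8297869  283.89806931  42.        ]] [[436.00195855 283.61025779   0.        ]]
168 []
180 []
190 []
200 []
210 [288]
225 [279 280 281 282 283] [[500.2 281.4  15. ]]
240 [279 280 281 282 283] [[516.6 280.8  15. ]]
255 [279 280 281 282 283] [[533.4 280.2  15. ]]
265 [279 280 281 282 283] [[544.8 279.8  15. ]]
y [[457.79231883 282.94182103  42.        ]]
tip [[552.16903359 279.52508941  14.        ]]
```

{"name": "step_arm", "arguments": {
  "commands": "-1 -0.35 -0.08 4 0;-1 0 0 4 0;-1 0 0 4 0;-1 0 0 4 0;-1 0 0 3 0;-1 0 0 1.9 0;-1 0 0 1 0;-1 0 0 0 0;-1 0 0 0 0;-1 0 0 0 0"
}}

```text
clock: 3.3
ee_pos: [459.5, 283.5, 13.8]
tcp_rot: [0.001, 0.017, 1.0, 0.001]
contact_force: [-0.1, -0.7, 0.7]
gripper_width: 0.999
grasp_force: 0.0
```

```bash
python3 - <<'E'
from h import *
print(pose().round(3))
im,m,W=cam('wrist'); cv2.imwrite('pics/w2.png',im); c=red(im); x,y,w,h=cv2.boundingRect(c); print(x,y,w,h)
# block top face: rear-top..front-top ; triangulate front top edge with w1
c1,d1=rays([[281,217]],m,np.load('w1.npz')['W']); c2,d2=rays([[x+w/2,y+h]],m,W)
A=np.c_[d1[0],-d2[0]]; s=np.linalg.lstsq(A,c2-c1,rcond=None)[0]; print(c1+s[0]*d1[0],c2+s[1]*d2[0])
print(onz([[x,y+h-10],[x+w,y+h-10],[x+w/2,y+h]],m,W,42).round(1))
E
```

```text
[[-9.99000e-01  3.50000e-02  3.00000e-03  4.59547e+02]
 [ 3.50000e-02  9.99000e-01  1.00000e-03  2.83505e+02]
 [-3.00000e-03  2.00000e-03 -1.00000e+00  1.37840e+01]
 [ 0.00000e+00  0.00000e+00  0.00000e+00  1.00000e+00]]
251 211 51 151
[485.04385022 281.96566043  38.11181249] [484.9684456  280.74724879  38.10570587]
[[477.4 271.9  42. ]
 [478.1 290.3  42. ]
 [482.  280.9  42. ]]
```

The triangulated front top edge is 38 mm high against the stated 42, so the block is where expected. Next I close the gripper.

{"name": "step_arm", "arguments": {
  "commands": "-1 0 -0.1 0.1 0;1 0 0 0 0;1 0 0 0 0;1 0 0 0 0;1 0 0 0 0;1 0 0 0 0;1 0 0 0 0;1 0 0 0 0;1 0 0 0 0;1 0 0 0 0"
}}

```text
clock: 4.35
ee_pos: [458.4, 281.9, 11.4]
tcp_rot: [0.0, 0.017, 1.0, 0.0]
contact_force: [0.3, -0.0, 1.6]
gripper_width: 0.2
grasp_force: 58.8
```

{"name": "step_arm", "arguments": {
  "commands": "1 0 0 0 0;1 0 0 -1 0;1 0 0 -2 0;1 0 0 -2 0;1 0 0 -2 0;1 0 0 -2 0;1 0 0 0 0;1 0 0 0 0;1 0 0 0 0;1 0 0 0 0"
}}

```text
clock: 5.35
ee_pos: [456.9, 281.2, 99.8]
tcp_rot: [-0.001, 0.017, 1.0, -0.001]
contact_force: [-0.1, 0.1, -1.2]
gripper_width: 0.202
grasp_force: 58.6
```

{"name": "step_arm", "arguments": {
  "commands": "1 -0.75 -3.87 0 0;1 -0.75 -3.87 0 0;1 -0.75 -3.87 0 0;1 -0.75 -3.87 0 0;1 -0.75 -3.87 0 0;1 -0.75 -3.87 0 0;1 -0.75 -3.87 0 0;1 0 0 0 0;1 0 0 0 0;1 0 0 0 0"
}}

```text
clock: 6.35
ee_pos: [500.4, 10.0, 100.6]
tcp_rot: [-0.001, 0.017, 1.0, 0.0]
contact_force: [-0.9, -0.4, -1.2]
gripper_width: 0.2
grasp_force: 59.0
```

```bash
python3 - <<'E'
from h import *
print(pose().round(3))
im,m,W=cam('wrist'); cv2.imwrite('pics/w3.png',im); np.savez('w3.npz',W=W)
im,m,W=cam('top'); cv2.imwrite('pics/t3.png',im)
E
```

```text
[[-9.99000e-01  3.40000e-02 -2.00000e-03  5.00411e+02]
 [ 3.40000e-02  9.99000e-01  1.00000e-03  9.98000e+00]
 [ 2.00000e-03  0.00000e+00 -1.00000e+00  1.00555e+02]
 [ 0.00000e+00  0.00000e+00  0.00000e+00  1.00000e+00]]
```

View pics/w3.png

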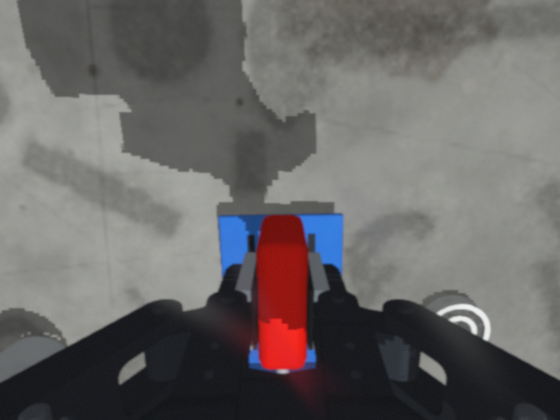

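The wrist view shows only the apron's front edge, at row 213 from column 219 to 343; the gripper hides everything beyond it. I'll use the fixed cameras for the tip.

```bash
python3 - <<'E'
from h import *
W=np.load('w3.npz')['W']; m=robot.camera_model('wrist')
for z in(10,14,18): print(z,onz([[219,213],[343,213],[219,250],[343.5,250]],m,W,z).round(1).tolist())
t=cv2.imread('pics/t3.png'); s,m,W=cam('scene')
a=cv2.resize(t[120:250,260:350],None,fx=4.4,fy=4.4,interpolation=2); b=cv2.resize(s[120:250,220:345],None,fx=3.2,fy=3.2*1.375,interpolation=2)
cv2.imwrite('pics/c3.png',np.hstack([a,b[:a.shape[0]]])); cv2.imwrite('pics/s3.png',s); print(a.shape,b.shape)
E
```

```text
10 [[497.3, -31.5, 10.0], [500.2, 50.9, 10.0], [523.5, -33.6, 10.0], [526.4, 51.5, 10.0]]
14 [[496.3, -30.8, 14.0], [499.1, 50.2, 14.0], [521.9, -32.8, 14.0], [524.8, 50.8, 14.0]]
18 [[495.2, -30.0, 18.0], [497.9, 49.6, 18.0], [520.4, -32.0, 18.0], [523.3, 50.1, 18.0]]
(572, 396, 3) (572, 400, 3)
```

View pics/c3.png

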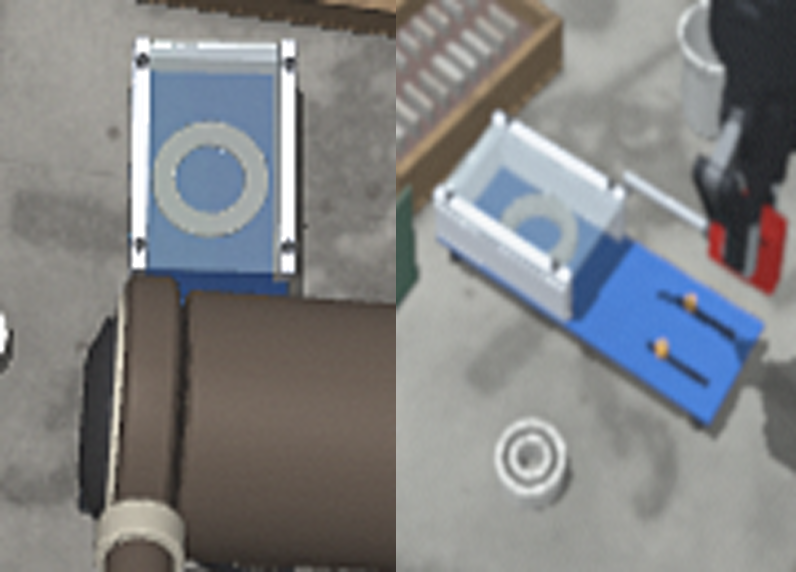

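In both crops the washer is clear. In the top view its centre is at crop (211,180), which is pixel (308.0,160.9), and the cover's front edge is at crop row 272. The scene view shows the pegs at crop (690,302) and (661,348) and the rod tip at crop (627,178).

```bash
python3 - <<'E'
from h import *
mt=robot.camera_model('top');Wt=np.linalg.inv(mt['extrinsics']); ms=robot.camera_model('scene');Ws=np.linalg.inv(ms['extrinsics'])
def tri(p,q):
    c1,d1=rays([p],mt,Wt);c2,d2=rays([q],ms,Ws)
    s=np.linalg.lstsq(np.c_[d1[0],-d2[0]],c2-c1,rcond=None)[0]; a=c1+s[0]*d1[0];b=c2+s[1]*d2[0]; return ((a+b)/2).round(1),np.linalg.norm(a-b).round(1)
S=lambda x,y:((x-396)/3.2+220,y/4.4+120)
T=lambda x,y:(x/4+270,y/4+120)
T2=lambda x,y:(x/4.4+260,y/4.4+120)
print('FL',tri(T(74,467),S(713,422)),'FR',tri(T(221,467),S(763,325)))
print('pegs',tri(T(114,375),S(661,348)),tri(T(185,377),S(690,302)), onz([T(114,375),T(185,377)],mt,Wt,20).round(1).tolist())
print('ring',tri(T2(211,180),S(541,238)), onz([T2(211,180)],mt,Wt,20).round(1), onz([S(541,238)],ms,Ws,20).round(1))
print('cover front top L/R',onz([T2(133,272),T2(296,272)],mt,Wt,48).round(1).tolist(), 'tri', tri(T2(147,268),S(570,280)))
print('rod end',onz([S(627,178)],ms,Ws,102).round(1))
E
```

```text
FL (array([494.8,  50.1,  18.6]), np.float64(4.0)) FR (array([496.1, -31.3,  15.1]), np.float64(1.9))
pegs (array([547.1,  28.4,  21.7]), np.float64(1.0)) (array([545.8, -11.1,  22.1]), np.float64(1.4)) [[547.7, 28.5, 20.0], [546.7, -11.0, 20.0]]
ring (array([666.2,   5.6,  19.2]), np.float64(4.0)) [[667.9   6.5  20. ]] [[663.7   5.8  20. ]]
cover front top L/R [[614.5, 47.8, 48.0], [614.7, -32.9, 48.0]] tri (array([616.7,  40.3,  43.3]), np.float64(1.6))
rod end [[590.6   8.  102. ]]
```

{"name": "step_arm", "arguments": {
  "commands": "1 0 0 2.2 0;1 0 0 2.2 0;1 0 0 2.2 0;1 0 0 0 0;1 0 0 0 0;1 0 0 0 0;1 0 0 0 0;1 0 0 0 0;1 0 0 0 0;1 0 0 0 0"
}}

```text
clock: 7.5
ee_pos: [501.5, 9.2, 35.7]
tcp_rot: [0.0, 0.017, 1.0, -0.0]
contact_force: [0.1, -0.3, -0.5]
gripper_width: 0.203
grasp_force: 59.0
```

{"name": "step_arm", "arguments": {
  "commands": "1 0 0 0.05 0;1 0 0 0.05 0;1 0 0 0.05 0;1 0 0 0.05 0;1 0 0 0.05 0;1 0 0 0.05 0;1 0 0 0.05 0;1 0 0 0.05 0;1 0 0 0 0;1 0 0 0 0"
}}

```text
clock: 8.5
ee_pos: [501.2, 9.3, 31.3]
tcp_rot: [0.0, 0.017, 1.0, 0.0]
contact_force: [-0.7, 0.2, -0.5]
gripper_width: 0.202
grasp_force: 59.0
```

{"name": "step_arm", "arguments": {
  "commands": "1 0 0 0.05 0;1 0 0 0.05 0;1 0 0 0.05 0;1 0 0 0.05 0;1 0 0 0 0;1 0 0 0 0;1 0 0 0 0;1 0 0 0 0;1 0 0 0 0;1 0 0 0 0"
}}

```text
clock: 9.5
ee_pos: [501.2, 9.2, 29.3]
tcp_rot: [0.0, 0.017, 1.0, -0.0]
contact_force: [-0.5, -0.3, -1.5]
gripper_width: 0.199
grasp_force: 59.0
```

{"name": "step_arm", "arguments": {
  "commands": "1 0 0 0.05 0;1 0 0 0.05 0;1 0 0 0.05 0;1 0 0 0 0;1 0 0 0 0;1 0 0 0 0;1 0 0 0 0;1 0 0 0 0;1 0 0 0 0;1 0 0 0 0"
}}

```text
clock: 10.5
ee_pos: [501.2, 9.2, 28.2]
tcp_rot: [-0.0, 0.017, 1.0, -0.0]
contact_force: [-3.0, 0.5, 5.5]
gripper_width: 0.199
grasp_force: 59.8
```

{"name": "step_arm", "arguments": {
  "commands": "1 0 0 -0.03 0;1 0 0 0 0;1 0 0 0 0;1 0 0 0 0;1 0 0 0 0;1 0 0 0 0;1 0 0 0 0;1 0 0 0 0;1 0 0 0 0;1 0 0 0 0"
}}

```text
clock: 11.5
ee_pos: [501.3, 9.2, 28.3]
tcp_rot: [-0.0, 0.017, 1.0, -0.0]
contact_force: [-1.6, -0.0, 5.2]
gripper_width: 0.202
grasp_force: 59.6
```

{"name": "step_arm", "arguments": {
  "commands": "1 0 0 -0.4 0;1 0 0 -0.4 0;1 0 0 0 0;1 0 0 0 0;1 0 0 0 0;1 0 0 0 0;1 0 0 0 0;1 0 0 0 0;1 0 0 0 0;1 0 0 0 0"
}}

```text
clock: 12.5
ee_pos: [501.2, 9.2, 36.1]
tcp_rot: [0.0, 0.017, 1.0, -0.0]
contact_force: [0.1, 0.9, -0.8]
gripper_width: 0.201
grasp_force: 59.1
```

{"name": "step_arm", "arguments": {
  "commands": "1 -0.5 0 0 0;1 -0.5 0 0 0;1 -0.5 0 0 0;1 -0.5 0 0 0;1 -0.5 0 0 0;1 -0.5 0 0 0;1 -0.4 0 0 0;1 0 0 0 0;1 0 0 0 0;1 0 0 0 0"
}}

```text
clock: 13.5
ee_pos: [534.8, 8.1, 35.9]
tcp_rot: [-0.0, 0.017, 1.0, 0.0]
contact_force: [0.6, -0.7, -1.6]
gripper_width: 0.2
grasp_force: 59.1
```

{"name": "step_arm", "arguments": {
  "commands": "1 0 0 -0.04 0;1 0 0 -0.04 0;1 0 0 0 0;1 0 0 0 0;1 0 0 0 0;1 0 0 0 0;1 0 0 0 0;1 0 0 0 0;1 0 0 0 0;1 0 0 0 0"
}}

```text
clock: 14.5
ee_pos: [535.2, 8.1, 36.9]
tcp_rot: [-0.0, 0.017, 1.0, -0.0]
contact_force: [-0.0, 0.6, -0.3]
gripper_width: 0.205
grasp_force: 59.1
```

{"name": "step_arm", "arguments": {
  "commands": "1 0 0 -0.04 0;1 0 0 -0.04 0;1 0 0 0 0;1 0 0 0 0;1 0 0 0 0;1 0 0 0 0;1 0 0 0 0;1 0 0 0 0;1 0 0 0 0;1 0 0 0 0"
}}

```text
clock: 15.5
ee_pos: [535.1, 8.1, 37.6]
tcp_rot: [-0.0, 0.017, 1.0, -0.0]
contact_force: [1.7, 1.4, -5.1]
gripper_width: 0.2
grasp_force: 58.6
```

{"name": "step_arm", "arguments": {
  "commands": "1 0 0 0.11 0;1 0 0 0 0;1 -0.5 0 0 0;1 -0.5 0 0 0;1 -0.5 0 0 0;1 -0.5 0 0 0;1 0 0 0 0;1 0 0 0 0;1 0 0 0 0;1 0 0 0 0"
}}

```text
clock: 16.5
ee_pos: [554.8, 7.4, 36.5]
tcp_rot: [-0.0, 0.017, 1.0, 0.0]
contact_force: [-0.6, -1.2, -0.9]
gripper_width: 0.204
grasp_force: 58.8
```

{"name": "step_arm", "arguments": {
  "commands": "1 -0.5 0 0 0;1 -0.5 0 0 0;1 -0.5 0 0 0;1 -0.45 0 0 0;1 0 0 0 0;1 0 0 0 0;1 0 0 0 0;1 0 0 0 0;1 0 0 0 0;1 0 0 0 0"
}}

```text
clock: 17.5
ee_pos: [574.6, 6.7, 36.6]
tcp_rot: [-0.0, 0.017, 1.0, -0.0]
contact_force: [-0.7, 0.6, -1.3]
gripper_width: 0.2
grasp_force: 58.8
```

```bash
python3 - <<'E'
from h import *
t,_,_=cam('top'); s,m,W=cam('scene')
a=cv2.resize(t[120:220,270:350],None,fx=5,fy=5,interpolation=2); b=cv2.resize(s[130:230,225:305],None,fx=5,fy=5,interpolation=2)
cv2.imwrite('pics/c4.png',np.hstack([a,b]))
E
```

```text
(no output)
```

View pics/c4.png

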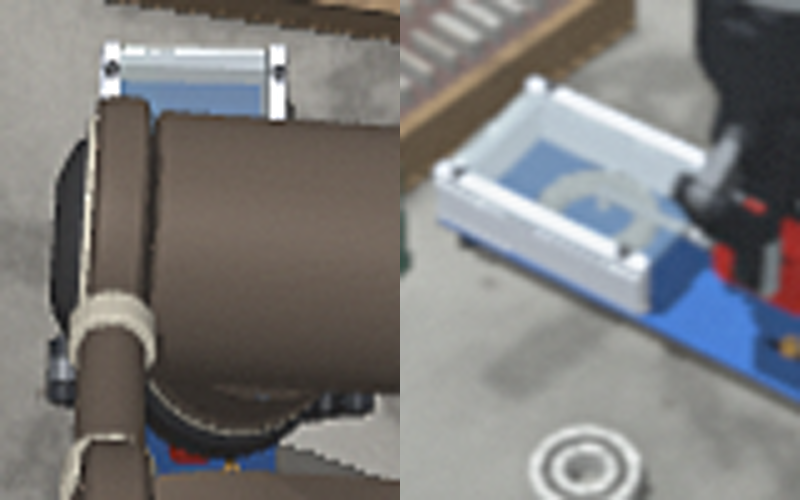

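The scene crop shows the rod end near (607,207), over the blue of the washer's hole. The top view is blocked by the arm. I'll lower the tip and feel for contact.

{"name": "step_arm", "arguments": {
  "commands": "1 0 0 0.05 0;1 0 0 0.05 0;1 0 0 0.05 0;1 0 0 0.05 0;1 0 0 0 0;1 0 0 0 0;1 0 0 0 0;1 0 0 0 0;1 0 0 0 0;1 0 0 0 0"
}}

```text
clock: 18.6
ee_pos: [574.7, 6.7, 34.6]
tcp_rot: [0.0, 0.017, 1.0, -0.0]
contact_force: [0.1, -0.0, -1.9]
gripper_width: 0.206
grasp_force: 58.8
```

{"name": "step_arm", "arguments": {
  "commands": "1 0 0 0.1 0;1 0 0 0.1 0;1 0 0 0.1 0;1 0 0 0.1 0;1 0 0 0.08 0;1 0 0 0 0;1 0 0 0 0;1 0 0 0 0;1 0 0 0 0;1 0 0 0 0"
}}

```text
clock: 19.6
ee_pos: [574.7, 6.7, 29.8]
tcp_rot: [0.0, 0.017, 1.0, -0.0]
contact_force: [1.0, 0.1, -1.2]
gripper_width: 0.198
grasp_force: 58.8
```

{"name": "step_arm", "arguments": {
  "commands": "1 0.5 0 0 0;1 0.5 0 0 0;1 0.7 0 0 0;1 0.8 0 0 0;1 0.8 0 0 0;1 0.8 0 0 0;1 0.8 0 0 0;1 0.8 0 0 0;1 0.8 0 0 0;1 0.5 0 0 0"
}}

```text
clock: 20.6
ee_pos: [503.8, 9.2, 29.7]
tcp_rot: [-0.0, 0.017, 1.0, -0.0]
contact_force: [1.4, -0.3, -0.7]
gripper_width: 0.2
grasp_force: 58.9
```

{"name": "step_arm", "arguments": {
  "commands": "1 0.3 0 0 0;1 0.3 0 0 0;1 0.3 0 0 0;1 0.2 0 0 0;1 0 0 0 0;1 0 0 0 0;1 0 0 0 0;1 0 0 0 0;1 0 0 0 0;1 0 0 0 0"
}}

```text
clock: 21.6
ee_pos: [493.6, 9.5, 29.7]
tcp_rot: [-0.0, 0.017, 1.0, 0.0]
contact_force: [0.4, -0.1, -1.0]
gripper_width: 0.198
grasp_force: 58.9
```

{"name": "step_arm", "arguments": {
  "commands": "1 0.3 0 0 0;1 0.3 0 0 0;1 0.2 0 0 0;1 0.2 0 0 0;1 0.2 0 0 0;1 0.1 0 0 0;1 0 0 0 0;1 0 0 0 0;1 0 0 0 0;1 0 0 0 0"
}}

```text
clock: 22.6
ee_pos: [480.7, 10.0, 29.7]
tcp_rot: [-0.0, 0.017, 1.0, 0.0]
contact_force: [0.1, -0.0, -0.6]
gripper_width: 0.199
grasp_force: 58.9
```

```bash
python3 - <<'E'
from h import *
s,m,W=cam('scene')
cv2.imwrite('pics/c5.png',cv2.resize(s[130:240,225:355],None,fx=5,fy=5,interpolation=2))
E
```

```text
(no output)
```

View pics/c5.png

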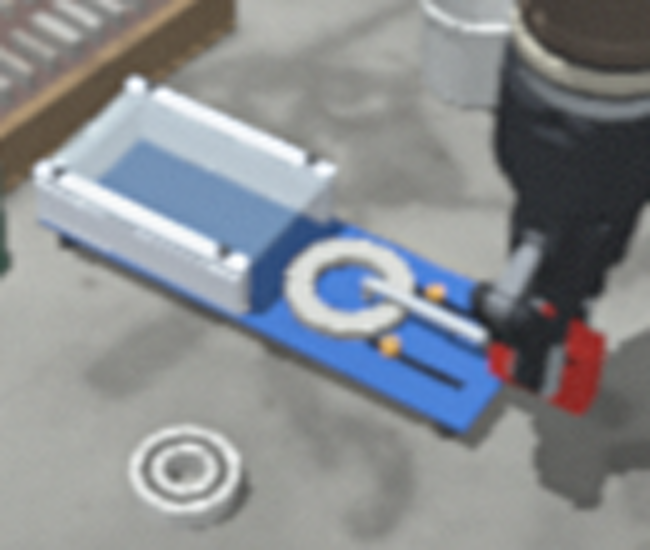

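The washer is out from under the cover with the tip in its hole, almost touching the pegs at crop (390,345) and (435,292). I'll creep in small steps and watch the force.

{"name": "step_arm", "arguments": {
  "commands": "1 0.1 0 0 0;1 0.1 0 0 0;1 0.1 0 0 0;1 0.1 0 0 0;1 0 0 0 0;1 0 0 0 0;1 0 0 0 0;1 0 0 0 0;1 0 0 0 0;1 0 0 0 0"
}}

```text
clock: 23.65
ee_pos: [476.6, 10.1, 29.7]
tcp_rot: [-0.0, 0.017, 1.0, -0.0]
contact_force: [-0.5, 0.5, -0.7]
gripper_width: 0.198
grasp_force: 58.9
```

{"name": "step_arm", "arguments": {
  "commands": "1 0.06 0 0 0;1 0.06 0 0 0;1 0.06 0 0 0;1 0 0 0 0;1 0 0 0 0;1 0 0 0 0;1 0 0 0 0;1 0 0 0 0;1 0 0 0 0;1 0 0 0 0"
}}

```text
clock: 24.65
ee_pos: [474.9, 10.1, 29.8]
tcp_rot: [-0.0, 0.017, 1.0, -0.0]
contact_force: [-0.0, -0.1, -1.5]
gripper_width: 0.202
grasp_force: 58.9
```

{"name": "step_arm", "arguments": {
  "commands": "1 0.06 0 0 0;1 0.06 0 0 0;1 0.06 0 0 0;1 0 0 0 0;1 0 0 0 0;1 0 0 0 0;1 0 0 0 0;1 0 0 0 0;1 0 0 0 0;1 0 0 0 0"
}}

```text
clock: 25.65
ee_pos: [473.1, 10.2, 29.8]
tcp_rot: [-0.0, 0.017, 1.0, -0.0]
contact_force: [0.6, 0.6, -1.6]
gripper_width: 0.2
grasp_force: 58.9
```

{"name": "step_arm", "arguments": {
  "commands": "1 0.05 0 0 0;1 0.05 0 0 0;1 0 0 0 0;1 0 0 0 0;1 0 0 0 0;1 0 0 0 0;1 0 0 0 0;1 0 0 0 0;1 0 0 0 0;1 0 0 0 0"
}}

```text
clock: 26.65
ee_pos: [472.3, 10.2, 29.9]
tcp_rot: [0.0, 0.017, 1.0, -0.0]
contact_force: [2.1, 0.1, -1.8]
gripper_width: 0.2
grasp_force: 58.9
```

{"name": "step_arm", "arguments": {
  "commands": "1 0.05 0 0 0;1 0 0 0 0;1 0 0 0 0;1 0 0 0 0;1 0 0 0 0;1 0 0 0 0;1 0 0 0 0;1 0 0 0 0;1 0 0 0 0;1 0 0 0 0"
}}

```text
clock: 27.65
ee_pos: [471.8, 10.2, 29.8]
tcp_rot: [0.0, 0.017, 1.0, -0.0]
contact_force: [3.2, -0.5, -1.2]
gripper_width: 0.199
grasp_force: 58.9
```

{"name": "step_arm", "arguments": {
  "commands": "1 0.05 0 0 0;1 0.05 0 0 0;1 0 0 0 0;1 0 0 0 0;1 0 0 0 0;1 0 0 0 0;1 0 0 0 0;1 0 0 0 0;1 0 0 0 0;1 0 0 0 0"
}}

```text
clock: 28.65
ee_pos: [471.4, 10.2, 30.0]
tcp_rot: [0.001, 0.017, 1.0, -0.0]
contact_force: [5.4, -0.5, -3.2]
gripper_width: 0.201
grasp_force: 58.8
```

{"name": "step_arm", "arguments": {
  "commands": "1 0.06 0 0 0;1 0 0 0 0;1 0 0 0 0;1 0 0 0 0;1 0 0 0 0;1 0 0 0 0;1 0 0 0 0;1 0 0 0 0;1 0 0 0 0;1 0 0 0 0"
}}

```text
clock: 29.65
ee_pos: [471.3, 10.2, 30.1]
tcp_rot: [0.001, 0.017, 1.0, -0.0]
contact_force: [4.8, -0.1, -3.8]
gripper_width: 0.204
grasp_force: 58.7
```

{"name": "step_arm", "arguments": {
  "commands": "1 0 0 0 0;1 0 0 0 0;1 0 0 0 0;1 0 0 0 0;1 0 0 0 0;1 0 0 0 0;1 0 0 0 0;1 0 0 0 0;1 0 0 0 0;1 0 0 0 0"
}}

```text
clock: 30.65
ee_pos: [471.3, 10.2, 30.1]
tcp_rot: [0.001, 0.017, 1.0, -0.0]
contact_force: [6.0, 0.3, -2.8]
gripper_width: 0.201
grasp_force: 58.7
```

{"name": "step_arm", "arguments": {
  "commands": "1 0.05 0 0 0;1 0 0 0 0;1 0 0 0 0;1 0 0 0 0;1 0 0 0 0;1 0 0 0 0;1 0 0 0 0;1 0 0 0 0;1 0 0 0 0;1 0 0 0 0"
}}

```text
clock: 31.65
ee_pos: [471.2, 10.2, 30.2]
tcp_rot: [0.002, 0.017, 1.0, -0.0]
contact_force: [6.2, -0.1, -4.2]
gripper_width: 0.2
grasp_force: 58.7
```

{"name": "step_arm", "arguments": {
  "commands": "1 0 0 0 0;1 0 0 0 0;1 0 0 0 0;1 0 0 0 0;1 0 0 0 0;1 0 0 0 0;1 0 0 0 0;1 0 0 0 0;1 0 0 0 0;1 0 0 0 0"
}}

```text
clock: 32.65
ee_pos: [471.2, 10.2, 30.2]
tcp_rot: [0.002, 0.017, 1.0, -0.0]
contact_force: [6.0, -0.3, -4.9]
gripper_width: 0.199
grasp_force: 58.7
```

The washer held steady against the pegs at about 6–7 N for several seconds. Now I ease off, lift out and carry the hook back.

{"name": "step_arm", "arguments": {
  "commands": "1 -0.2 0 0 0;1 -0.3 0 0 0;1 -0.3 0 0 0;1 0 0 0 0;1 0 0 0 0;1 0 0 -0.3 0;1 0 0 -0.5 0;1 0 0 -1 0;1 0 0 -2 0;1 0 0 -2 0"
}}

```text
clock: 33.65
ee_pos: [477.3, 10.1, 88.8]
tcp_rot: [-0.0, 0.017, 1.0, 0.0]
contact_force: [0.6, -0.4, -0.6]
gripper_width: 0.199
grasp_force: 58.9
```

{"name": "step_arm", "arguments": {
  "commands": "1 0 0 0 0;1 0 3 -0.5 0;1 0.2 4 0 0;1 0.2 4 0 0;1 0.2 4 0 0;1 0.2 4 0 0;1 0.2 4 0 0;1 0.2 3 0 0;1 0 0 0 0;1 0 0 0 0"
}}

```text
clock: 34.65
ee_pos: [473.8, 270.4, 92.1]
tcp_rot: [-0.001, 0.016, 1.0, -0.001]
contact_force: [0.0, -0.7, -1.5]
gripper_width: 0.202
grasp_force: 59.2
```

{"name": "step_arm", "arguments": {
  "commands": "1 0 0 3 0;1 0 0 3 0;1 0 0 1.5 0;1 0 0 0.1 0;1 0 0 0 0;1 0 0 0 0;1 0 0 0 0;1 0 0 0 0;1 0 0 0 0;1 0 0 0 0"
}}

```text
clock: 35.65
ee_pos: [474.7, 270.5, 17.2]
tcp_rot: [0.0, 0.017, 1.0, 0.0]
contact_force: [0.1, -0.5, -1.6]
gripper_width: 0.204
grasp_force: 59.2
```

{"name": "step_arm", "arguments": {
  "commands": "1 0 0 0.05 0;1 0 0 0.05 0;1 0 0 0.05 0;1 0 0 0.05 0;1 0 0 0.05 0;1 0 0 0.05 0;1 0 0 0 0;1 0 0 0 0;1 0 0 0 0;1 0 0 0 0"
}}

```text
clock: 36.65
ee_pos: [474.6, 270.3, 13.8]
tcp_rot: [0.0, 0.017, 1.0, 0.0]
contact_force: [1.0, 0.2, -1.0]
gripper_width: 0.201
grasp_force: 59.2
```

{"name": "step_arm", "arguments": {
  "commands": "1 0 0 0.05 0;1 0 0 0.05 0;1 0 0 0.05 0;1 0 0 0.05 0;1 0 0 0.03 0;1 0 0 0 0;1 0 0 0 0;1 0 0 0 0;1 0 0 0 0;1 0 0 0 0"
}}

```text
clock: 37.65
ee_pos: [474.6, 270.3, 11.5]
tcp_rot: [0.0, 0.017, 1.0, 0.0]
contact_force: [0.7, 0.1, -1.9]
gripper_width: 0.199
grasp_force: 59.3
```

{"name": "step_arm", "arguments": {
  "commands": "1 0 0 0.03 0;1 0 0 0.03 0;1 0 0 0.03 0;1 0 0 0 0;1 0 0 0 0;1 0 0 0 0;1 0 0 0 0;1 0 0 0 0;1 0 0 0 0;1 0 0 0 0"
}}

```text
clock: 38.65
ee_pos: [474.6, 270.3, 11.4]
tcp_rot: [-0.0, 0.017, 1.0, -0.0]
contact_force: [-1.8, -1.0, 6.0]
gripper_width: 0.201
grasp_force: 60.1
```

The hook is down on the bench. I'll open, wait for the fingers, then rise.

{"name": "step_arm", "arguments": {
  "commands": "0.3 0 0 -0.05 0;-1 0 0 0 0;-1 0 0 0 0;-1 0 0 0 0;-1 0 0 0 0;-1 0 0 0 0;-1 0 0 0 0;-1 0 0 0 0;-1 0 0 0 0;-1 0 0 0 0"
}}

```text
clock: 39.65
ee_pos: [474.5, 270.3, 11.1]
tcp_rot: [-0.0, 0.017, 1.0, -0.0]
contact_force: [0.2, -0.9, 0.1]
gripper_width: 1.001
grasp_force: 0.0
```

{"name": "step_arm", "arguments": {
  "commands": "-1 0 0 -1 0;-1 0 0 -3 0;-1 0 0 -4 0;-1 0 0 -4 0;-1 0 0 -4 0;-1 0 0 -2 0;-1 0 0 0 0;-1 0 0 0 0;-1 0 0 0 0;-1 0 0 0 0"
}}

```text
clock: 40.65
ee_pos: [473.2, 269.7, 189.1]
tcp_rot: [-0.002, 0.017, 1.0, -0.001]
contact_force: [0.6, -0.1, -0.1]
gripper_width: 0.995
grasp_force: 0.0
```

```bash
python3 - <<'E'
from h import *
print(robot.get_obs()['gripper_width'])
s,m,W=cam('scene')
cv2.imwrite('pics/c6.png',cv2.resize(s[130:350,200:400],None,fx=2.7,fy=2.7,interpolation=2))
E
```

```text
0.995262076855439
```

View pics/c6.png

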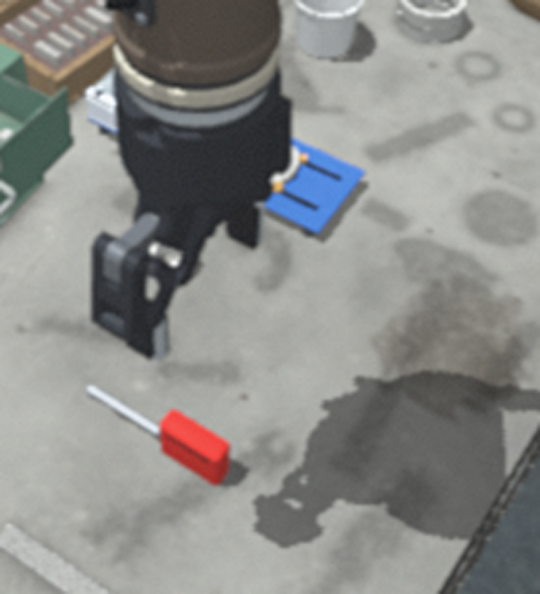

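The hook stands upright at about (195,445), clear of the gripper. The washer lies flat against the pegs near (290,165).

```bash
python3 -c "
from bench import robot
print(robot.close_job())"
```

```text
the job is handed in; nothing more can be done
None
```

The job is handed in, but `close_job()` gave no verdict: the washer was drawn onto the pegs and held for about 3 s at 5–6 N horizontal pull (roughly 7 N total), now lies flat there, and the hook stands released on the bench at about 41 s.

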